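# Free the lens carriage's clamp and slide it to the index stop

## Task

Set the lens position on the optical rail: press down the rubber pad in the middle of the lens carriage to free its clamp and, keeping the pad pressed, push the carriage along the rail until it butts against the index stop, the one that carries the ball-topped post. Then let the pad come up again so that the carriage is clamped there. Do not force the carriage along while it is clamped, do not touch the lens, and neither move nor lift the things standing around.

Things in the scene. Friction and masses are not known exactly. Their poses are not given: they have to be found in the camera images.
- rail: Fixed aluminium rail, 440 mm long (along its y axis), 74 mm wide (x), top surface 21 mm above the table. Origin: middle of its underside, on the table; z up. Turned up to 0.35 rad from the world axes. A low lamp (at -y) and a camera (at +y) stand at its two ends, on its +x side, up to 80 mm high.
- carriage (a joint): Position of the lens carriage along the rail's y axis, m; 0 = rail middle, growing towards the rail's +y. Clamped to the rail by a spring (holds about 20 N sideways) unless the pad is pressed; when freed it slides with 1 to 2 N. It has no part to pick up and cannot leave the rail.
- pad (a joint): Depth to which the carriage's pad is pressed down, m: about 0 at rest, 0.006 fully down. The clamp lets go over the first 2 mm, at about 7 N, so press 3 mm or more; about 11 N holds it fully down. It springs back when left, and the clamp grips again.
- pad_top (a point): Centre of the upper face of the black rubber pad in the middle of the carriage, 50 mm above the table at rest. The pad is 46 mm across the rail and 62 mm along it; at each of its two ends along the rail a ridge 5 mm thick rises 5 mm above this face, leaving 52 mm between the ridges, so a fingertip between them can press and push. Axes as the rail's; moves with the carriage.
- carriage_mid (a point): Middle of the carriage's steel deck, at its top (36 mm above the table), on the rail's centre line. The deck is 68 mm long along the rail, so its end faces lie 34 mm to either side of this point. Axes as the rail's.
- lens_centre (a point): Centre of the glass lens (its disc stands upright in a black ring 48 mm in diameter and 10 mm thick), fixed on the carriage 66 mm to the rail's +x side of the pad's centre; top of the ring 86 mm above the table. Must not be touched.
- index_stop_mid (a point): Top centre of the index stop's block, on the rail's centre line, 43.5 mm above the table. A fixed aluminium block, 74 mm across the rail and 24 mm along it (its faces lie 12 mm to either side of this point), with a thin steel post with an 18 mm ball on its top, reaching 80 mm above the table. It is at one or the other end of the rail; when the carriage butts against it, this point is 46 mm from carriage_mid along the rail.
- plain_stop_mid (a point): The same point of the plain stop, an equal block with a flat top and no post, at the other end of the rail. Not the one to go to.
- beaker_small: Empty glass beaker, 48 mm in diameter and 65 mm high, on the robot's side of the rail. Origin under its centre. Leave alone.
- beaker_large: Empty glass beaker, 72 mm in diameter and 92 mm high, beyond the rail. Origin under its centre. Leave alone.
- jar: White lidded jar, 48 mm in diameter and 55 mm high, on the robot's side of the rail. Origin under its centre. Leave alone.
- spare_lens: Spare lens, 44 mm disc upright on a square foot, 52 mm high, beyond the rail. Origin under its foot. Leave alone.
- weight: Brass weight, 32 mm in diameter and 45 mm high, beyond the rail. Origin under its centre. Leave alone.
- spatula: Spatula 150 mm long, lying about along the rail on the robot's side. Leave alone.

How it is judged:
On the way, in this order (a step that is already met when the one before it is completed fails the run):
1. the pad is pressed down and the clamp freed, with the carriage still short of the stop (value of joint pad above 0.002 m and horizontal distance between carriage_mid and index_stop_mid above 0.055 m), for 0.05 s.
2. the carriage reaches the index stop with the pad still pressed (value of joint pad above 0.001 m and horizontal distance between carriage_mid and index_stop_mid below 0.049 m), for 0.05 s.
At the end, for the whole second after the job is handed in: The carriage stands against the index stop (gap under 3 mm), at rest, and the pad is up again, so that the clamp holds (horizontal distance between carriage_mid and index_stop_mid below 0.049 m and value of joint pad below 0.0008 m and velocity of joint carriage between -0.005 and 0.005 m/s); the robot touches nothing.
It fails at once if the carriage is forced along the rail with the clamp on (value of joint pad below 0.0006 m and (velocity of joint carriage above 0.03 m/s or velocity of joint carriage below -0.03 m/s)).
It fails at once if the lens is touched (contact force between any of the arm, the fingers and carriage_c3 above 0.5 N).
It fails at once if a thing standing around is moved by more than 15 mm, or lifted (distance of any of beaker_small, beaker_large, jar, spare_lens, weight, spatula from where it was at the start of the episode above 0.015 m).
It also fails if it takes over 45 s, if anything falls off the work surface, if the arm or the gripper's body presses on something with over 40 N, if the wrist force passes 120 N, or if a joint passes its speed limit or range.

## Robot

A 6-joint arm with a two-finger parallel gripper is mounted at the origin on the work surface. World frame = base frame: x ahead of the robot, y to its left, z up, the work surface at z = 0. Lengths are in m, angles in rad, forces in N, time in s.
With the tool pointing down it reaches from about 0.225 to 0.875 m from the base axis. Payload 3.4 kg.
Tool frame: the origin (TCP) lies on the centre line of the jaws, within the pads' length; the fingertips stand 19 mm ahead of it and the grasp point (between the pads) is the TCP (nose_length is the distance from the TCP to the fingertips, in m); z points along the fingers, y is the direction in which the jaws open and shut (so a half turn about z gives the same grasp; the last joint's range is limited). The gripper opens to 85 mm and grips with 20 to 120 N. Pads are 22 mm wide; open, the fingers measure 114 mm over their backs; the gripper's body (76 mm by 85 mm) begins 54 mm behind the grasp point. The pads swing forward as they close: fully open they stand 13 mm farther back than shut.
Start: joints at [1.153, 0.276, 1.505, -0, 1.361, -0.121], TCP at [0.168, 0.55, 0.25] pointing down, gripper open.
Joint ranges: [-2.89, 2.89], [-0.75, 2.08], [0.22, 2.7], [-1.18, 4.32], [0.11, 2.71], [-2.7, 2.7]. Speed limits (rad/s): [2.57, 2.57, 3.14, 3.14, 3.14, 3.14].

## Interface

Orientations are given as a unit quaternion [w, x, y, z].
In Python, from rig import * gives the robot as it stands.
- The arm moves only by the shell command python3 -m jog 'ROWS' [OPENING] [FORCE]. ROWS is JSON, one flat list of numbers, 6 for each row, row after row: the shift along the tool's x, y, z in mm, then the turn, a rotation vector about the tool's x, y, z in degrees. In form: [tx, ty, tz, wx, wy, wz, tx, ty, tz, wx, wy, wz, ...]. A call has 1 to 10 rows; each row is the pose to reach, as a shift and turn from the pose commanded when the call began, along the tool's axes at that moment; what a row does not reach only later rows make up. A row lasts 1/8 s, in which the tool goes at most 62.5 mm and 10.7 degrees, less where a joint would pass 70% of its speed; a pose out of reach is approached as far as the arm can. A call with a gripper value outside its range is refused whole. OPENING is the closure, from 0 (fully open) to 1 (shut), set as the call begins (- or left out, the last holds). The fingers move at their own pace and stop on an object; FORCE is the grip in N (left out, the last holds). Time passes only in rows, so rows that repeat a pose let the fingers close. It gives the time, the measured TCP pose, the force and the opening at its end, in the units of the state.
- get_state(): the state, without advancing time (a new reading comes with each control period).
- get_image(name): name is "scene" or "top"; returns a dict with "frame" (480x640x3 uint8, red, green, blue), "camera_matrix" (3x3 intrinsics, pixels), "rvec" (rotation vector, rad) and "tvec" (3), from world to camera coordinates, as OpenCV has them. Camera axes: x right, y down, z forward; pixel columns grow to the right and rows downward; lengths in m; the calibration is good to about 2 mm. A picture is of the moment at which its call begins. There is no depth.
- sign_off(): hands the job in, once; it reports no verdict.
The state is a dict: "clock": time; "qpos": joint angles; "qd": joint speeds; "effort": joint torques, N m; "position": TCP position; "ee_rot": TCP orientation; "contact_force": force on the tool from outside, world axes, zero at the start; "moment": the same for the moment, N m; "width": finger opening in m.
Only numpy, scipy, OpenCV 4.12 (cv2) and the standard library are available. Lean on these libraries where they do the work, as an engineer would, in place of code of your own. Each camera call takes 0.05 s, during which the arm holds its last target.

## Working session

There is one attempt and no reset: what is moved stays moved. The work goes in short steps, Python scripts to look and compute and a shell command to move; the robot and the scene stay as the last step left them, time stands still between calls to the robot, and variables do not carry over. Pictures are saved under pics/ and viewed, and the job is handed in when it is done.

```bash
mkdir -p pics; ls
python3 - <<'E'
from rig import *
import cv2
s=get_state();print(s)
for n in ("scene","top"):
    d=get_image(n);cv2.imwrite(f"pics/{n}0.png",d["frame"][:,:,::-1]);print(n,d["camera_matrix"],d["rvec"],d["tvec"])
E
```

```text
pics
{'clock': 0.0, 'qpos': array([ 1.15297283e+00,  2.76592546e-01,  1.50613730e+00, -1.43577549e-05,
        1.36067840e+00, -1.21012474e-01]), 'qd': array([-0.00081315,  0.00060912, -0.00060802,  0.00160802,  0.00171986,
       -0.00079046]), 'effort': array([-1.41318254e-03, -4.16775835e+01, -2.45804787e+01, -3.92277925e-04,
        1.10706003e-02,  5.47341756e-06]), 'position': array([0.16798806, 0.5494017 , 0.24943941]), 'ee_rot': array([-2.34861552e-04,  1.47859812e-01,  9.89007913e-01, -8.76914637e-04]), 'contact_force': array([-0.63309437,  0.21745632,  0.3489046 ]), 'moment': array([-0.01893848, -0.07400088, -0.01035159]), 'width': 0.08556455976783243}
scene [[497.94001824   0.         315.58469459]
 [  0.         497.94001824 241.45541753]
 [  0.           0.           1.        ]] [ 1.25188834  2.19681446 -1.01612464] [ 0.29879634 -0.25255616  1.2267685 ]
top [[446.91049766   0.         317.55541178]
 [  0.         446.91049766 245.55937376]
 [  0.           0.           1.        ]] [ 2.24017212 -1.95396546  0.20854091] [-0.05822122  0.58402203  0.64545706]
```

View pics/scene0.png

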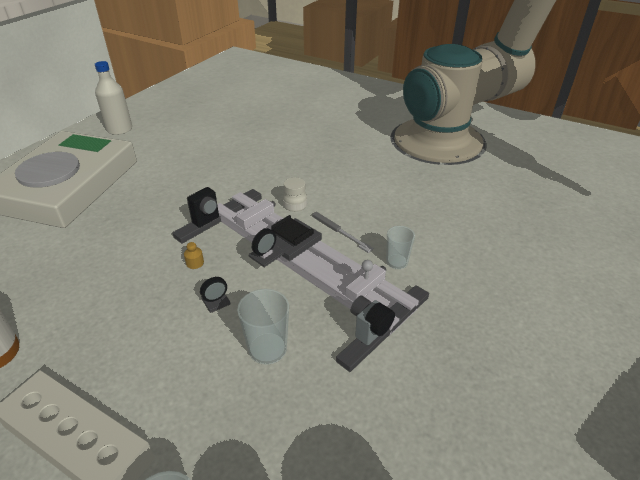

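View pics/top0.png

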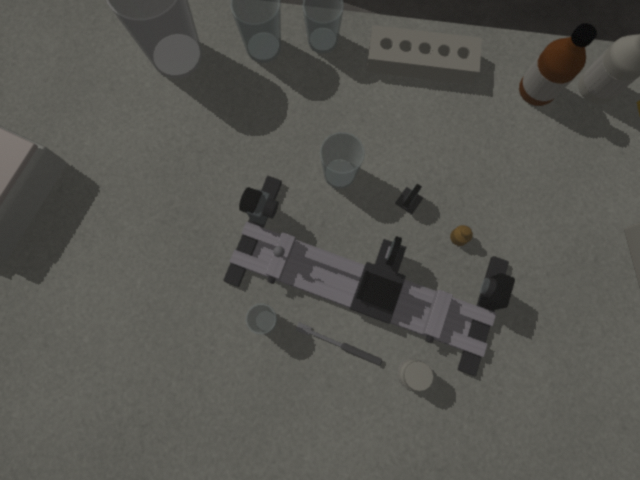

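The scene and top pictures agree. The index stop with the ball is at the left of the top view (about 288,258), the plain stop is at (438,315), and the carriage pad is at (380,288) with the lens above it at (397,250). I'll enlarge the top view to read it more closely.

Run:
```python
import cv2
a=cv2.imread("pics/top0.png")
import numpy as np
a=np.clip(a.astype(float)*1.6,0,255).astype('uint8')
cv2.imwrite("pics/tc1.png",cv2.resize(a[220:370,220:420],None,fx=4,fy=4,interpolation=cv2.INTER_CUBIC))
cv2.imwrite("pics/tc2.png",cv2.resize(a[220:370,340:540],None,fx=4,fy=4,interpolation=cv2.INTER_CUBIC))
b=cv2.imread("pics/scene0.png")
cv2.imwrite("pics/sc1.png",cv2.resize(b[180:330,220:420],None,fx=4,fy=4,interpolation=cv2.INTER_CUBIC))
```

```text
(no output)
```

View pics/tc1.png

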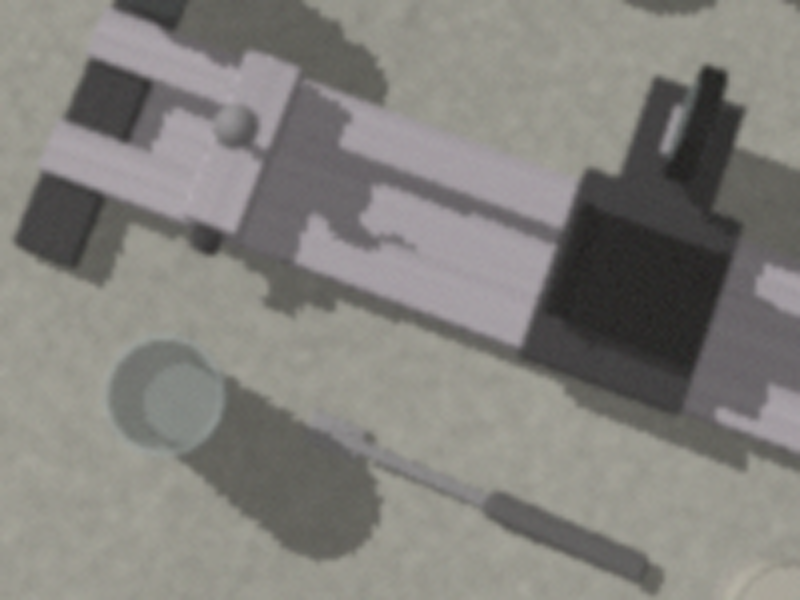

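View pics/tc2.png

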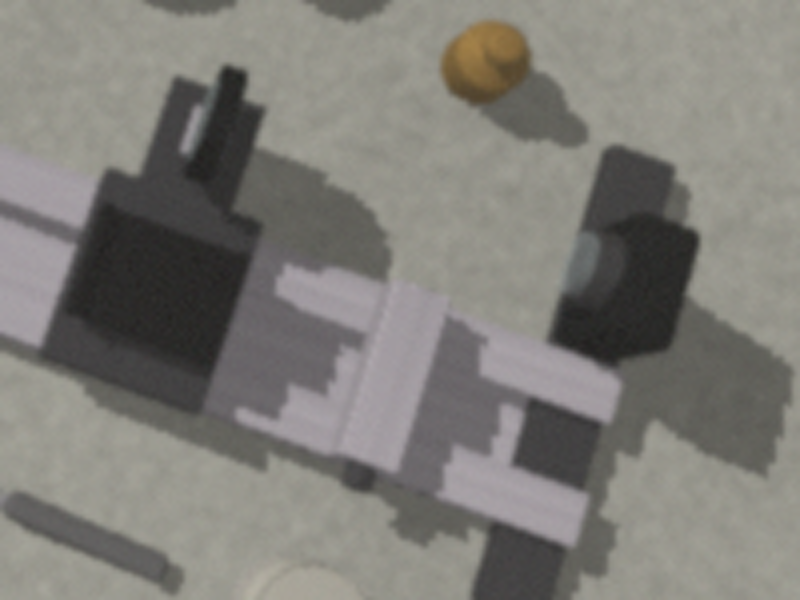

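View pics/sc1.png

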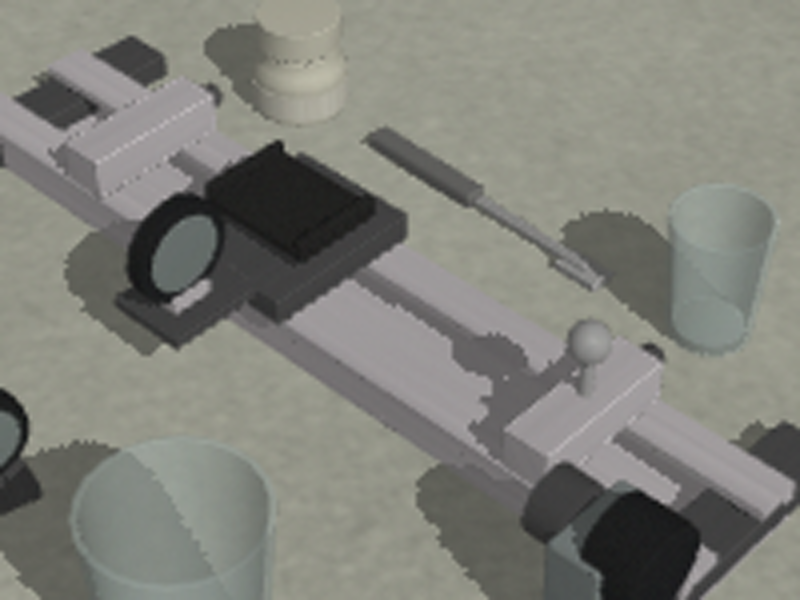

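```bash
cat > fit.py <<'E'
import numpy as np, cv2
from scipy.optimize import least_squares
from rig import *
C={n:get_image(n) for n in("scene","top")}
def proj(n,p):
    d=C[n];return cv2.projectPoints(np.asarray(p,float).reshape(-1,1,3),d["rvec"],d["tvec"],d["camera_matrix"],None)[0].reshape(-1,2)
T1=lambda u,v:("top",(220+u/4,220+v/4)); T2=lambda u,v:("top",(340+u/4,220+v/4)); S=lambda u,v:("scene",(220+u/4,180+v/4))
# (obs, xr, yr, z, group)  group 0 rail,1 carriage,2 index
O=[(T1(112,10),37,220,21,0),(T1(42,165),-37,220,21,0),(T2(622,380),37,-220,21,0),(T2(575,545),-37,-220,21,0),
(T1(585,170),37,34,36,1),(T1(523,352),-37,34,36,1),(T1(685,412),-37,-34,36,1),(T1(742,232),37,-34,36,1),
(T1(248,50),37,12,43.5,2),(T1(302,68),37,-12,43.5,2),(T1(240,235),-37,-12,43.5,2),(T1(188,215),-37,12,43.5,2),
(S(272,298),37,34,36,1),(S(406,213),-37,34,36,1),(S(300,155),-37,-34,36,1),
(S(505,430),37,-12,43.5,2),(S(552,468),37,12,43.5,2),(S(662,365),-37,12,43.5,2),(S(615,338),-37,-12,43.5,2)]
def W(q,xr,yr,z):
    c,s=np.cos(q[2]),np.sin(q[2]);return np.array([q[0]+c*xr/1e3-s*yr/1e3,q[1]+s*xr/1e3+c*yr/1e3,z/1e3])
def f(q):
    r=[]
    for (n,uv),x,y,z,g in O:
        w=q[5] if g==1 else 37
        x=np.sign(x)*w
        y=y+(0,q[3],q[4])[g]
        r+=list(proj(n,W(q,x,y,z))[0]-uv)
    return np.array(r)
if __name__=="__main__":
    k=least_squares(f,[.5,.5,-.2,0,150,37],x_scale=[.01,.01,.01,1,1,1],loss="soft_l1")
    q=k.x;print(q);print(np.round(f(q).reshape(-1,2),1).tolist())
    print("pad",W(q,0,q[3],50),"lens",W(q,66,q[3],62),"idx",W(q,0,q[4],43.5))
    np.save("q.npy",q)
E
python3 fit.py
```

```text
[ 5.34999193e-01 -5.85955858e-02 -2.26643209e-01 -2.63432226e+01
  1.43466576e+02  3.92562182e+01]
[[-1.0, -0.9], [-0.7, 0.4], [1.4, -0.6], [0.3, 2.0], [-0.1, 0.0], [-1.0, -0.2], [-1.2, 0.1], [0.2, -0.8], [-0.8, -1.0], [-0.7, -0.5], [-2.1, -0.2], [-2.9, -0.5], [0.5, -0.6], [-1.5, -0.5], [-1.5, -2.0], [-2.1, -1.6], [-2.2, -3.5], [-0.3, -1.7], [-0.1, -1.9]]
pad [ 0.52907966 -0.08426511  0.05      ] lens [ 0.59339179 -0.09909583  0.062     ] idx [0.56723726 0.081202   0.0435    ]
```

```bash
cat > go.py <<'E'
import sys,numpy as np
from scipy.spatial.transform import Rotation as R
from rig import *
q=np.load("q.npy")
def go(xr,yr,z):
    s=get_state();w=s["ee_rot"];A=R.from_quat([w[1],w[2],w[3],w[0]])
    c,sn=np.cos(q[2]),np.sin(q[2])
    p=np.array([q[0]+c*xr/1e3-sn*yr/1e3,q[1]+sn*xr/1e3+c*yr/1e3,z/1e3])
    ey=np.array([-sn,c,0]);ez=np.array([0,0,-1]);G=R.from_matrix(np.c_[np.cross(ey,ez),ey,ez])
    d=A.inv().apply(p-s["position"])*1e3; rv=(A.inv()*G).as_rotvec(degrees=True)
    D=s["position"]-np.array([q[0],q[1],0]);
    print("t",s["clock"],"pos",s["position"].round(4),"rail xy mm",((c*D[0]+sn*D[1])*1e3).round(1),((-sn*D[0]+c*D[1])*1e3).round(1),"F",s["contact_force"].round(1),"w",round(s["width"],4))
    print("shift",d.round(1),"turn",rv.round(2))
if __name__=="__main__": go(*map(float,sys.argv[1:4]))
E
python3 go.py 0 -26.3 150
python3 - <<'E'
import numpy as np,cv2
from fit import *
q=np.load("q.npy")
a=C["top"]["frame"][:,:,::-1].copy();a=cv2.resize(a,None,fx=4,fy=4,interpolation=cv2.INTER_CUBIC)
for w,l,y0,z,col in((37,220,0,21,(0,255,0)),(q[5],34,q[3],36,(0,0,255)),(37,12,q[4],43.5,(255,0,0)),(23,31,q[3],55,(0,255,255))):
    p=np.vstack([proj("top",W(q,x*w,y0+y*l,z)) for x,y in((1,1),(1,-1),(-1,-1),(-1,1))])
    cv2.polylines(a,[np.int32(p*4+2)],True,col,1)
cv2.imwrite("pics/ov1.png",a[840:1440,900:1700])
E
```

```text
t 0.2 pos [0.168  0.5496 0.2497] rail xy mm -494.2 510.2 F [ 0.1 -0.3 -0.2] w 0.0853
shift [-530.6 -500.4  100.3] turn [-0.07 -0.01 -4.02]
```

View pics/ov1.png

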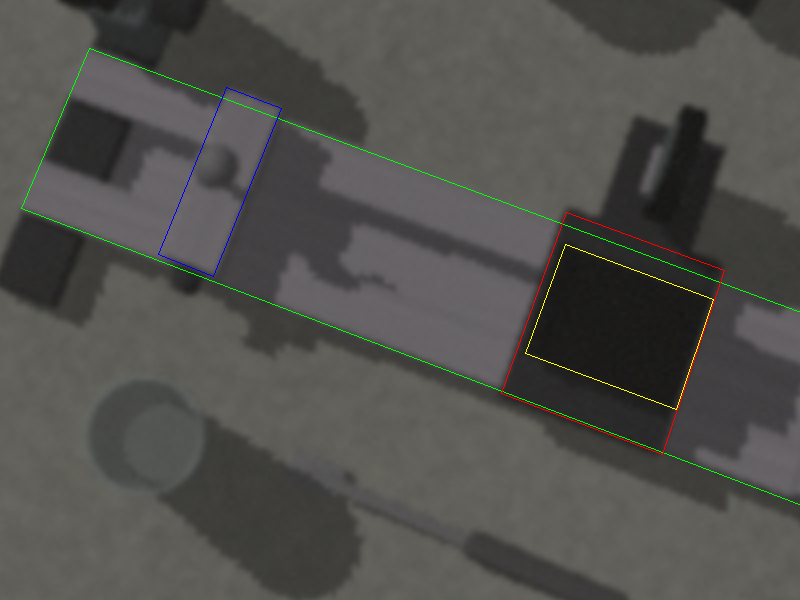

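The overlay fits the carriage and rail well. The stop outline sits 1–2 mm off the picture, which I'll resolve by feel. Moving over at height with the gripper shut.

```bash
python3 -m jog '[-30,-28,0,0,0,-1, -70,-66,0,0,0,-2, -114,-108,0,0,0,-3, -158,-150,0,0,0,-4, -202,-191,0,0,0,-4, -246,-232,0,0,0,-4, -290,-274,0,0,0,-4, -334,-315,0,0,0,-4, -378,-356,0,0,0,-4, -420,-398,0,0,0,-4]' 1; python3 go.py 0 -26.3 100
```

```text
clock: 1.55
position: [0.4543, 0.0446, 0.2505]
ee_rot: [0.001, 0.113, 0.994, 0.0]
contact_force: [0.9, 0.5, -0.6]
width: -0.0001
t 1.55 pos [0.4543 0.0446 0.2505] rail xy mm -101.9 82.4 F [ 0.9  0.5 -0.6] w -0.0001
shift [-101.8 -108.7  150.6] turn [ 0.04  0.06 -0.04]
```

```bash
python3 -m jog '[-35,-38,10,0,0,0, -70,-75,30,0,0,0, -95,-100,60,0,0,0, -102,-109,100,0,0,0, -102,-109,130,0,0,0, -102,-109,150,0,0,0, -102,-109,150,0,0,0]'; python3 go.py 0 -26.3 70;  python3 - <<'E'
from rig import *
import cv2
import numpy as np
o=[]
for n,(v,u) in (("scene",(130,220)),("top",(200,300))):
    a=get_image(n)["frame"][:,:,::-1]; o.append(cv2.resize(a[v:v+150,u:u+100],None,fx=4,fy=4,interpolation=cv2.INTER_CUBIC))
cv2.imwrite("pics/p2.png",np.hstack(o))
E
```

```text
clock: 2.42
position: [0.5271, -0.0824, 0.0988]
ee_rot: [-0.002, 0.113, 0.994, 0.0]
contact_force: [-0.2, 0.1, 0.1]
width: 0.0
t 2.425 pos [ 0.5271 -0.0824  0.0988] rail xy mm -2.4 -25.0 F [-0.2  0.1  0.1] w 0.0
shift [-2.5 -1.3 28.8] turn [ 0.02 -0.23 -0.03]
```

View pics/p2.png

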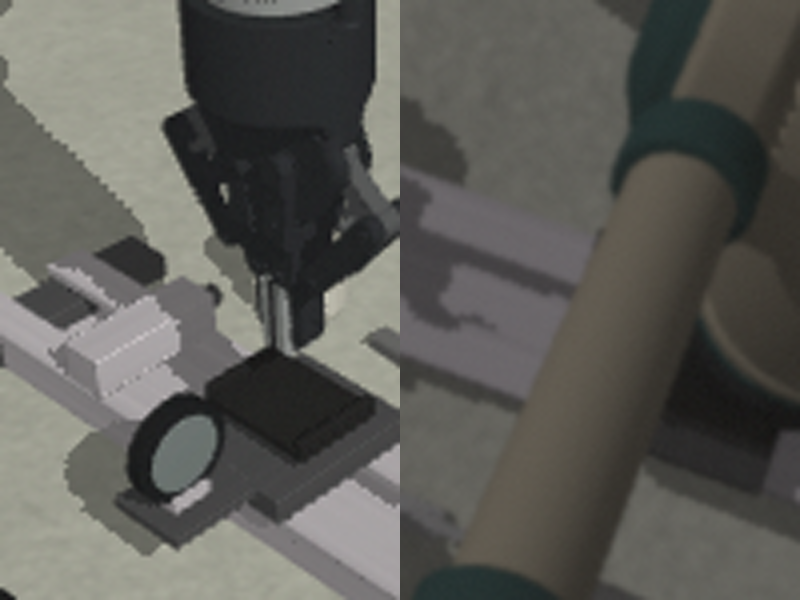

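Run:
```python
from fit import *
q=np.load("q.npy")
for y in (0,15,40,60):
  for h in (0,40,60,80,100):
    p=proj("scene",W(q,-2.4,-25+y,80+h))[0]; print(y,h,((p-[220,130])*4).round())
a=C["scene"]["frame"][:,:,::-1]
cv2.imwrite("pics/p3.png",cv2.resize(a[100:250,220:420],None,fx=4,fy=4,interpolation=cv2.INTER_CUBIC))
```

```text
0 0 [287. 338.]
0 40 [284. 263.]
0 60 [282. 223.]
0 80 [281. 182.]
0 100 [279. 140.]
15 0 [312. 353.]
15 40 [309. 277.]
15 60 [308. 237.]
15 80 [307. 196.]
15 100 [305. 153.]
40 0 [353. 378.]
40 40 [352. 302.]
40 60 [352. 261.]
40 80 [351. 220.]
40 100 [350. 177.]
60 0 [388. 399.]
60 40 [388. 322.]
60 60 [388. 281.]
60 80 [388. 240.]
60 100 [388. 197.]
```

View pics/p3.png

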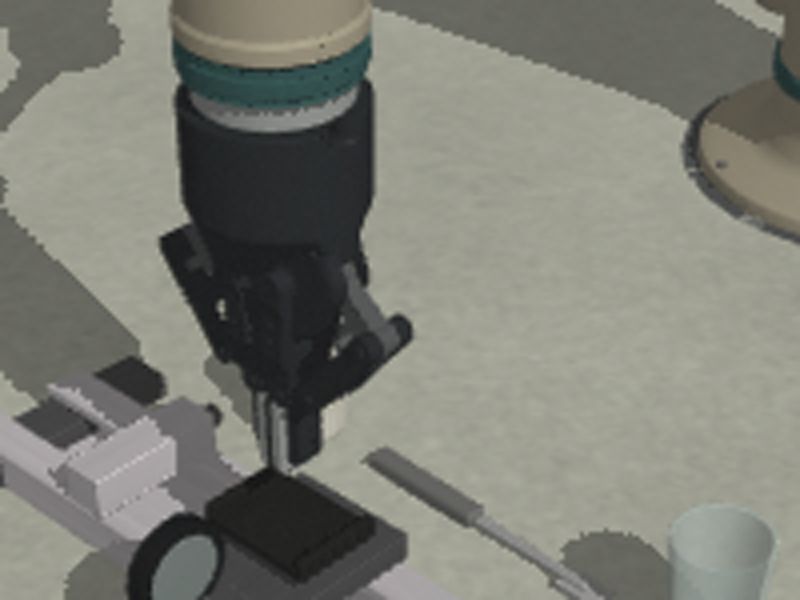

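```bash
python3 -m jog '[-1,-1,8,0,0,0, -2,-1,15,0,0,0, -2,-1,20,0,0,0, -2,-1,22,0,0,0, -2,-1,22,0,0,0]'; python3 go.py 0 -26.3 70;  python3 - <<'E'
from rig import *
import cv2
import numpy as np
a=get_image("scene")["frame"][:,:,::-1]; cv2.imwrite("pics/p4.png",cv2.resize(a[160:260,220:340],None,fx=6,fy=6,interpolation=cv2.INTER_CUBIC))
E
```

```text
clock: 3.25
position: [0.5299, -0.0841, 0.0781]
ee_rot: [-0.0, 0.113, 0.994, 0.0]
contact_force: [0.1, 0.0, 0.7]
width: 0.0002
t 3.25 pos [ 0.5299 -0.0841  0.0781] rail xy mm 0.8 -26.0 F [0.1 0.  0.7] w 0.0002
shift [ 0.8 -0.3  8.1] turn [ 0.01 -0.02 -0.02]
```

View pics/p4.png

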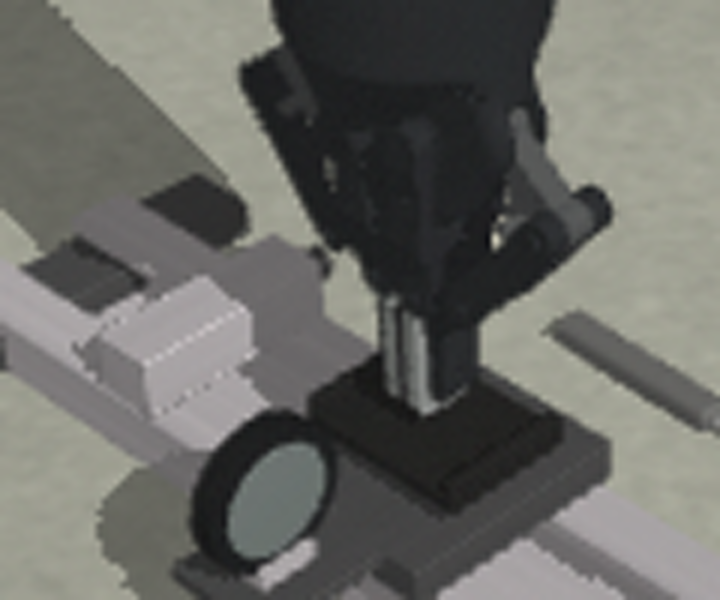

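The fingertip stands centrally over the pad at about (430,400) and is clear of the lens and the ridges. Pressing.

```bash
python3 -m jog '[0,0,4,0,0,0, 0,0,7,0,0,0, 0,0,9,0,0,0, 0,0,11,0,0,0, 0,0,12,0,0,0, 0,0,12,0,0,0, 0,0,12,0,0,0]'; python3 go.py 0 -26.3 64.5
```

```text
clock: 4.18
position: [0.53, -0.0841, 0.0672]
ee_rot: [0.0, 0.113, 0.994, -0.0]
contact_force: [-1.5, 0.9, 7.2]
width: 0.0003
t 4.175 pos [ 0.53   -0.0841  0.0672] rail xy mm 0.8 -26.0 F [-1.5  0.9  7.2] w 0.0003
shift [ 0.8 -0.3  2.7] turn [ 0.    0.02 -0.01]
```

```bash
python3 -m jog '[0,0,2,0,0,0, 0,0,3,0,0,0, 0,0,3,0,0,0, 0,0,3,0,0,0]'; python3 go.py 0 97 64.5
```

```text
clock: 4.68
position: [0.53, -0.0841, 0.0645]
ee_rot: [0.0, 0.113, 0.994, -0.0]
contact_force: [-3.0, 0.6, 9.4]
width: -0.0
t 4.675 pos [ 0.53   -0.0841  0.0645] rail xy mm 0.8 -26.0 F [-3.   0.6  9.4] w -0.0
shift [  0.8 123.    0. ] turn [ 0.    0.03 -0.01]
```

```bash
python3 -m jog '[0,3,0,0,0,0, 0,7,0,0,0,0, 0,12,0,0,0,0, 0,18,0,0,0,0, 0,24,0,0,0,0, 0,30,0,0,0,0, 0,36,0,0,0,0, 0,40,0,0,0,0, 0,42,0,0,0,0, 0,42,0,0,0,0]'; python3 go.py 0 97 64.5
python3 - <<'E'
from rig import *
import cv2
import numpy as np
a=get_image("scene")["frame"][:,:,::-1]; cv2.imwrite("pics/p5.png",cv2.resize(a[170:320,220:420],None,fx=4,fy=4,interpolation=cv2.INTER_CUBIC))
E
```

```text
clock: 5.92
position: [0.5393, -0.043, 0.0645]
ee_rot: [0.0, 0.113, 0.994, -0.0]
contact_force: [-2.3, 1.3, 9.5]
width: -0.0
t 5.925 pos [ 0.5393 -0.043   0.0645] rail xy mm 0.7 16.1 F [-2.3  1.3  9.5] w -0.0
shift [ 0.7 80.9 -0. ] turn [-0.    0.01  0.  ]
```

View pics/p5.png

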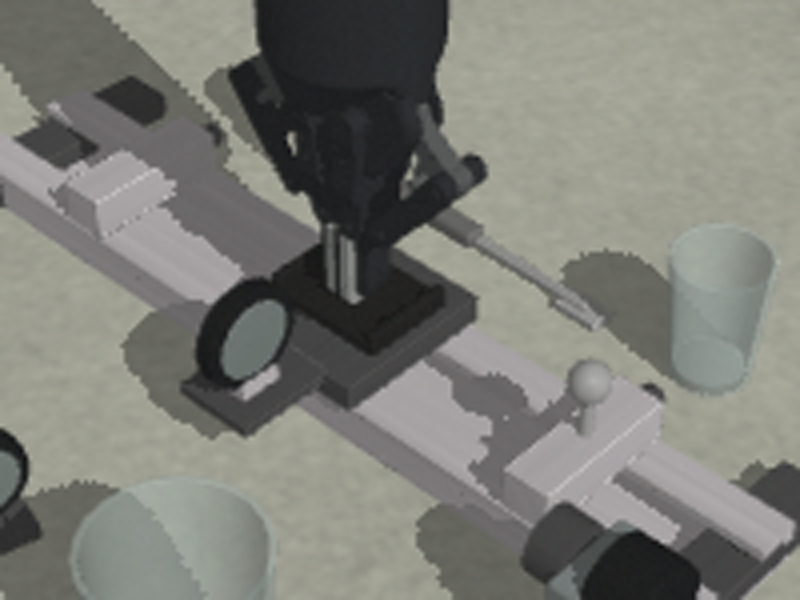

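The carriage has travelled with the finger. It is now at about (375,310) and still clear of the ball post at (590,380). Continuing.

```bash
python3 -m jog '[0,4,0,0,0,0, 0,10,0,0,0,0, 0,17,0,0,0,0, 0,24,0,0,0,0, 0,32,0,0,0,0, 0,40,0,0,0,0, 0,48,0,0,0,0, 0,55,0,0,0,0, 0,60,0,0,0,0, 0,62,0,0,0,0]'; python3 go.py 0 97 64.5
python3 - <<'E'
from rig import *
import cv2
import numpy as np
a=get_image("scene")["frame"][:,:,::-1]; cv2.imwrite("pics/p6.png",cv2.resize(a[170:320,220:420],None,fx=4,fy=4,interpolation=cv2.INTER_CUBIC))
E
```

```text
clock: 7.22
position: [0.5529, 0.0174, 0.0644]
ee_rot: [-0.0, 0.113, 0.994, -0.0]
contact_force: [-3.1, -0.9, 8.9]
width: 0.0002
t 7.225 pos [0.5529 0.0174 0.0644] rail xy mm 0.4 78.1 F [-3.1 -0.9  8.9] w 0.0002
shift [ 0.4 18.9 -0.1] turn [-0.02 -0.03  0.02]
```

View pics/p6.png

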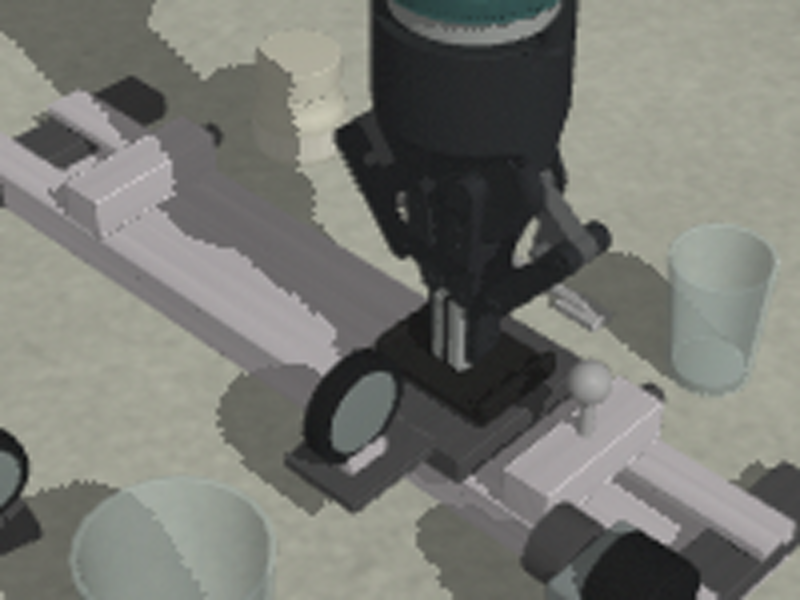

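A gap of about 15–20 mm is left, and the gripper link at (600,240) passes well above the ball. Now the slow approach.

```bash
python3 -m jog '[0,3,0,0,0,0, 0,6,0,0,0,0, 0,9,0,0,0,0, 0,11,0,0,0,0, 0,13,0,0,0,0, 0,14,0,0,0,0, 0,15,0,0,0,0, 0,16,0,0,0,0, 0,16,0,0,0,0]'; python3 go.py 0 97 64.5
```

```text
clock: 8.4
position: [0.5564, 0.0329, 0.0644]
ee_rot: [-0.0, 0.113, 0.994, -0.0]
contact_force: [-3.6, -0.9, 10.4]
width: -0.0004
t 8.4 pos [0.5564 0.0329 0.0644] rail xy mm 0.3 94.0 F [-3.6 -0.9 10.4] w -0.0004
shift [ 0.3  3.  -0.1] turn [-0.01 -0.04 -0.01]
```

```bash
python3 -m jog '[0,1,0,0,0,0, 0,2,0,0,0,0, 0,3,0,0,0,0, 0,4,0,0,0,0, 0,4,0,0,0,0, 0,4,0,0,0,0]'; python3 go.py 0 97 64.5
python3 - <<'E'
from rig import *
import cv2
import numpy as np
a=get_image("scene")["frame"][:,:,::-1]; cv2.imwrite("pics/p7.png",cv2.resize(a[220:320,300:420],None,fx=6,fy=6,interpolation=cv2.INTER_CUBIC))
E
```

```text
clock: 9.15
position: [0.557, 0.0356, 0.0644]
ee_rot: [-0.001, 0.113, 0.994, -0.001]
contact_force: [-4.1, -3.0, 9.4]
width: -0.0
t 9.15 pos [0.557  0.0356 0.0644] rail xy mm 0.3 96.8 F [-4.1 -3.   9.4] w -0.0
shift [ 0.3  0.2 -0.1] turn [-0.13 -0.05  0.04]
```

View pics/p7.png

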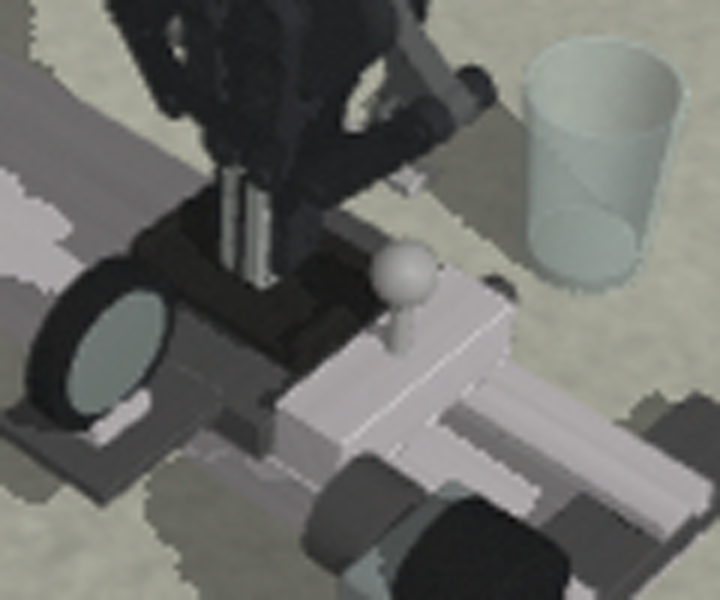

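The visible gap is nearly closed, and the reaction along the rail has risen to about 3 N. I'll push a bit more to confirm it butts.

```bash
python3 -m jog '[0,1,0,0,0,0, 0,2,0,0,0,0, 0,3,0,0,0,0, 0,3,0,0,0,0]'; python3 go.py 0 97 64.5
```

```text
clock: 9.7
position: [0.5584, 0.0379, 0.0646]
ee_rot: [0.0, 0.113, 0.994, -0.002]
contact_force: [-4.0, -5.2, 10.5]
width: -0.0002
t 9.7 pos [0.5584 0.0379 0.0646] rail xy mm 1.1 99.3 F [-4.  -5.2 10.5] w -0.0002
shift [ 1.1 -2.3  0.1] turn [-0.18  0.05  0.06]
```

```bash
python3 -m jog '[0,1,0,0,0,0, 0,2,0,0,0,0, 0,3,0,0,0,0, 0,3,0,0,0,0]'; python3 go.py 0 97 64.5
python3 - <<'E'
from rig import *
import cv2
import numpy as np
a=get_image("scene")["frame"][:,:,::-1]; cv2.imwrite("pics/p8.png",cv2.resize(a[220:320,300:420],None,fx=6,fy=6,interpolation=cv2.INTER_CUBIC))
E
```

```text
clock: 10.2
position: [0.5597, 0.0407, 0.0647]
ee_rot: [0.001, 0.113, 0.994, -0.002]
contact_force: [-2.5, -4.8, 9.0]
width: 0.0002
t 10.2 pos [0.5597 0.0407 0.0647] rail xy mm 1.8 102.3 F [-2.5 -4.8  9. ] w 0.0002
shift [ 1.8 -5.3  0.3] turn [-0.17  0.13  0.06]
```

View pics/p8.png

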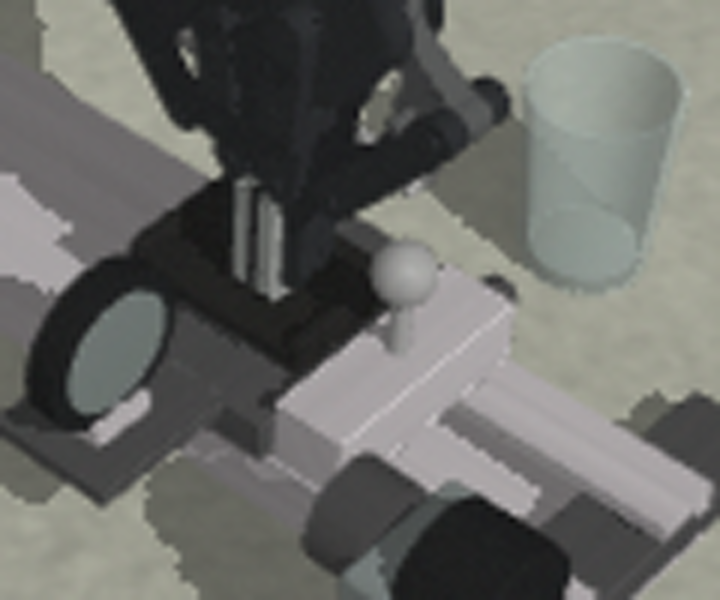

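Between the two pictures the carriage and lens have not moved while the finger slid 5 mm further on the rubber at about 5 N. So the carriage is butted against the stop. Lifting straight up.

```bash
python3 -m jog '[0,0,-2,0,0,0, 0,0,-4,0,0,0, 0,0,-6,0,0,0, 0,0,-9,0,0,0, 0,0,-14,0,0,0, 0,0,-25,0,0,0, 0,0,-50,0,0,0, 0,0,-85,0,0,0, 0,0,-125,0,0,0, 0,0,-150,0,0,0]'; python3 -m jog '[30,-30,-10,0,0,0, 70,-70,-20,0,0,0, 110,-110,-30,0,0,0, 150,-150,-30,0,0,0, 190,-190,-30,0,0,0, 220,-210,-30,0,0,0, 220,-210,-30,0,0,0, 220,-210,-30,0,0,0]'
python3 - <<'E'
from rig import *
import cv2
import numpy as np
a=get_image("scene")["frame"][:,:,::-1]; cv2.imwrite("pics/p9.png",cv2.resize(a[220:320,300:420],None,fx=6,fy=6,interpolation=cv2.INTER_CUBIC))
a=get_image("top")["frame"][:,:,::-1]; a=np.clip(a*1.6,0,255).astype('uint8');cv2.imwrite("pics/p10.png",cv2.resize(a[160:400,200:520],None,fx=2.5,fy=2.5,interpolation=cv2.INTER_CUBIC))
E
```

```text
clock: 11.5
position: [0.56, 0.0426, 0.2162]
ee_rot: [0.002, 0.113, 0.994, 0.0]
contact_force: [-0.1, 0.1, -0.5]
width: 0.0001
clock: 12.5
position: [0.2983, -0.1127, 0.2439]
ee_rot: [0.001, 0.114, 0.994, -0.0]
contact_force: [0.0, 0.8, -0.5]
width: -0.0001
```

View pics/p9.png

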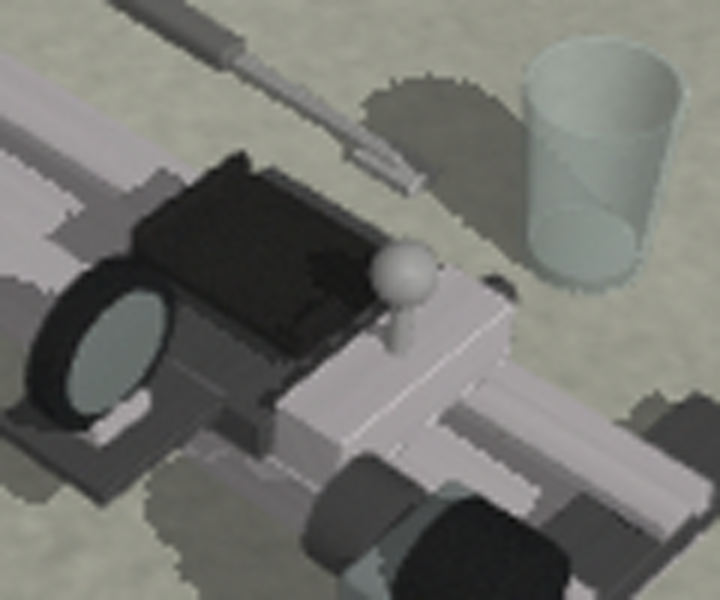

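View pics/p10.png

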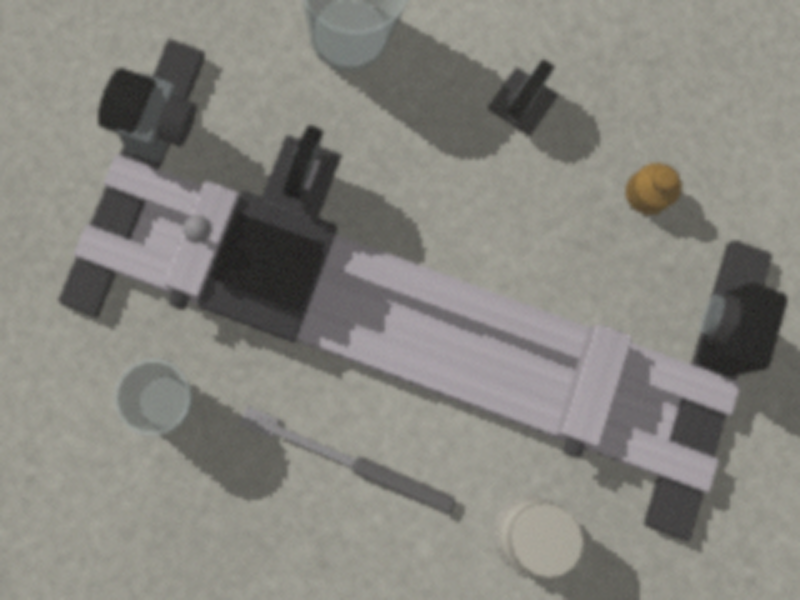

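Both pictures show the deck against the stop, the pad up and the lens in the same place as in p8. One closer look at the joint before handing in.

Run:
```python
from rig import *
import cv2,numpy as np
o=[]
for n,(v,u) in (("scene",(265,320)),("top",(225,265))):
    a=get_image(n)["frame"][:,:,::-1].astype(float); a=np.clip(a*(1.5 if n=="scene" else 2.2),0,255).astype('uint8'); o.append(cv2.resize(a[v:v+60,u:u+40],None,fx=10,fy=10,interpolation=cv2.INTER_NEAREST))
cv2.imwrite("pics/p11.png",np.hstack(o))
```

```text
(no output)
```

View pics/p11.png

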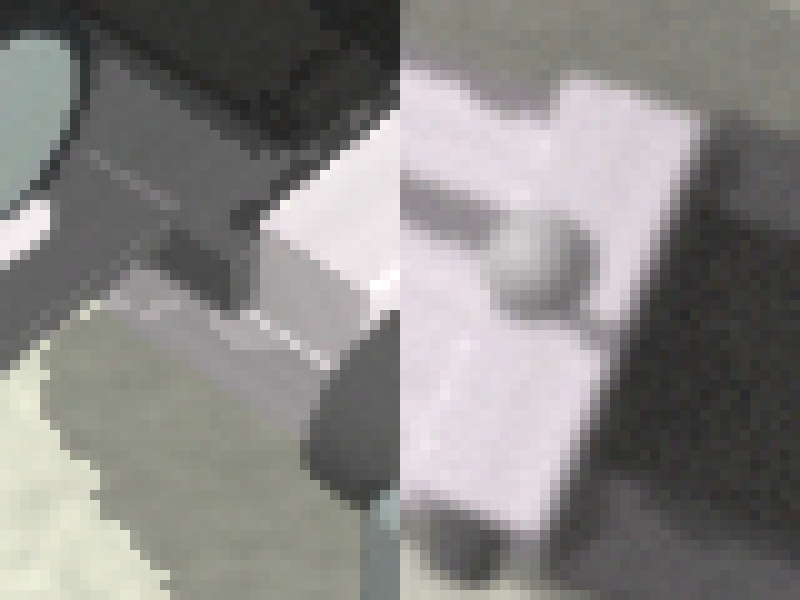

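No light gap shows between the deck and the block in either view, so I'm handing in.

```bash
python3 -c "
from rig import *
print(get_state()['contact_force']);sign_off()"
```

```text
[-0.18432186  0.15010034  0.69651555]
the job is handed in; nothing more can be done
```

I pressed the carriage pad down with the shut fingertips and, keeping it pressed, pushed the carriage about 122 mm to the index stop. I then lifted straight up and moved the arm clear. The job is handed in at about 12.7 s on the robot's clock; it reported no verdict.

- **Pad press:** about 4.5 mm deep at 9–10 N, judged from fingertip height and force; the joint itself is not readable.
- **Butted against the stop:** at the end the reaction along the rail rose to about 5 N. The fingertip slid some 5 mm further over the rubber, and the carriage stayed still between pictures.
- **After release:** the pictures show no visible gap at the stop, the pad up, the lens standing as it did before the lift, and nothing around visibly moved. I judged the gap and the pad by eye, to about a pixel (2 mm). The last force reading was under 1 N.
- **Small disagreement:** my camera fit of the index stop was 1–2 mm off the picture, so I found the stop by feel rather than by that number.

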